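Roll a hot tube into the annealing drawer and release its slide

TASK

The glass tube on the track is still hot: take the graphite paddle and gently roll the tube along the track with it until it lies in the bed of the annealer's open drawer, then stand the paddle back in its wooden rest. Then press the red release lever of the locked drawer slide and, keeping it down as the drawer starts, ease the drawer fully home with the tube in it, without slamming it. Never touch the tube with the gripper, and leave the other things on the bench alone.

Things in the scene. Friction and masses are not known exactly. Their poses are not given: they have to be found in the camera images.
- tube_center (a point): centre of the hot glass tube: amber glass, closed ends, with two white bands; 30 mm diameter, 120 mm long, about 90 g. It lies across the track; its x axis is the tube's long axis (parallel to the annealer's x axis), its y and z turn as it rolls. It rolls with some resistance and stops soon when it is not pushed. Hot: only the paddle may touch it
- annealer_front (a point): the annealer, a low steel drawer oven 190 mm high, 400 mm wide, with an orange frame. This point is on the bench (z = 0), in the plane of its front face, on the drawer's centre line. +x points into the oven (the way the drawer goes in), +y along the track towards the drawer, z up. Fixed, but placed differently each time. 'Annealer' offsets are from this point along these axes
- track_mid (a point): middle of the upper face of the fixed track, axes as the annealer's. A level aluminium plate 108 mm above the bench, along y (annealer y -360 to -56 mm), centred on annealer x = -90 mm, with side lips 134 mm apart inside and 10 mm high and an end stop 12 mm high at its -y end; its +y end is open, 1 mm from the tray
- tray_bed (a point): centre of the drawer's grey tray, on the bottom line of its vee bed, axes as the annealer's; at annealer (-90, 0, 94) mm when out. Bed 100 mm wide (y), 164 mm long; its slopes rise 14 degrees to 12.5 mm; the -y edge is open, 1.5 mm below the track's face. A tube pushed over the track's end rolls down to the bottom, its centre 15 mm above this point. The +y wall is 36 mm high
- tray_handle (a point): centre of the drawer's black bar handle: 10 mm thick, 110 mm long along y, 130 mm before (-x) tray_bed, 16 mm above it, 35 mm in front of the drawer's steel front panel (whose top is 45 mm above tray_bed, nothing on the drawer is higher). Moves with the drawer. Pushed towards +x it drives the drawer in; it is 45 mm from the oven's face when home
- tray (a joint): travel of the drawer in m: 0 = fully out (as it starts, locked by the slide's catch), 0.175 = fully home, its front panel against the oven. Its slide has about 3 N of friction and it stays where it is left
- lever_pad (a point): centre of the upper face of the red ribbed pad of the slide's release lever: 50 mm (x) by 44 mm (y), in front (-x) of the handle bar and below it: its centre is 33 mm in front of the handle's centre and 26 mm lower, free from above; it moves with the drawer
- lever (a joint): release lever angle in rad: 0 = up (locked, sprung), 0.105 = pad fully down. The pad needs 2 N at first, 6 N at its full 15 mm travel; past 0.071 (10 mm) the catch is free. It springs up when let go: keep it down for the drawer's first 20 mm of travel, after that it may be let go. Keeping it down all the way does no harm
- paddle_grip (a point): grip point on the graphite paddle's square wooden handle (24 x 24 mm, upright, 63 to 128 mm above the paddle's foot); this point is on its axis, 95 mm above the foot. The paddle's blade below it is a black graphite plate 84 mm wide (its x axis), 20 mm thick (its y axis), 45 mm high. Mass 0.2 kg. Its handle's z axis points up
- paddle_foot (a point): centre of the underside of the paddle's blade, 95 mm below paddle_grip, same axes
- rest_floor (a point): centre of the inner floor of the paddle's wooden rest, a shallow fixed tray 120 x 50 mm outside, 110 (x) x 40 mm (y) inside, walls 14 mm high, floor 5 mm above the bench; its x axis is its long side. The paddle starts standing in it with its blade along that side
- flask_mid (a point): bystander, to be left alone: round glass flask on a cork ring, 90 mm wide, 154 mm high; the point is 50 mm up
- jar_mid (a point): bystander, to be left alone: amber jar with black cap, 60 mm diameter, 80 mm high; point half-way up
- cork_mid (a point): bystander, to be left alone: cork stopper, 36 mm diameter, 32 mm high; point half-way up
- shaper_mid (a point): bystander, to be left alone: brass forming block 70 x 45 x 28 mm; point at its centre
- copper_disc_mid (a point): bystander, to be left alone: copper forming disc, 70 mm diameter, 12 mm thick; point at its centre
There are look-alikes about, which are no part of the job. What is shaped like the part that bears paddle_grip but green or orange is not meant.

How it is judged:
By the outcome, as a careful person would: the job done as asked, in the order asked, and still so for the second after the job is handed in, with the robot touching nothing.
It also fails if it takes over 72 s, if anything falls off the work surface, if the arm or the gripper's body presses on something with over 40 N, if the wrist force passes 120 N, or if a joint passes its speed limit or range.

ROBOT

A 6-joint arm with a two-finger parallel gripper is mounted at the origin on the work surface. World frame = base frame: x ahead of the robot, y to its left, z up, the work surface at z = 0. Lengths are in m, angles in rad, forces in N, time in s.
With the tool pointing down it reaches from about 0.275 to 0.775 m from the base axis. Payload 14.6 kg.
Tool frame: the origin (TCP) lies midway between the tips of the shut fingers; the grasp point (between the pads) lies arm.tcp_to_grasp behind it (arm.tcp_to_grasp is the distance from the TCP to the grasp point, in m); z points along the fingers, y is the line along which they close (so a half turn about z gives the same grasp; the last joint's range is limited). The gripper opens to 85 mm and grips with 20 to 120 N. Pads are 22 mm wide; open, the fingers measure 114 mm over their backs; the gripper's body (76 mm by 85 mm) begins 54 mm behind the grasp point. The pads swing forward as they close: fully open they stand 13 mm farther back than shut.
Start: joints at [1.159, 0.263, -0.048, 1.259, 0, 1.415], TCP at [0.133, 0.508, 0.194] pointing down, gripper open.
Joint ranges: [-2.65, 2.65], [-0.89, 1.7], [-1.18, 1.37], [-2.13, 2.11], [-1.35, 1.29], [-3.14, 3.14]. Speed limits (rad/s): [1.89, 1.89, 2.57, 2.79, 3.14, 3.14].

INTERFACE

Orientations are given as a unit quaternion [w, x, y, z].
In Python, from cell import telemetry, grab_frame, arm, boxes_of, landmark_of gives the robot as it stands. The module is installed in compiled form; this text tells all that it offers.
- The arm moves only by the tool step_arm, never from a script. Its argument "plan" is text: rows parted by semicolons, each of 5 numbers parted by spaces: the shift along the tool's x, y, z in m, then the turn about the tool's z in rad, then the gripper's target within -1 to 1 (shut at 1, half-way at 0, fully open at -1). In form: dx dy dz spin jaw; .... A call has 1 to 8 rows; each row shifts and turns the commanded pose from where the row before left it, along the tool's axes as they then stand; what a row does not reach is not made up. A row lasts 1/12 s, in which the tool goes at most 41.7 mm and 7.16 degrees, less where a joint would pass 70% of its speed; a pose out of reach is approached as far as the arm can. A call with a gripper value outside its range is refused whole. The fingers move at their own pace and stop on an object; "newtons" is the grip in N (left out, the last holds). Time passes only in rows, so rows that do not move let the fingers close. It gives the time, the measured TCP pose, the force, the opening and the grip force at its end, in the units of the state.
- telemetry.get_obs(): the state, without advancing time (a new reading comes with each control period).
- grab_frame(name): name is "scene" or "top" or "wrist"; returns a dict with "image" (420x560x3 uint8, blue, green, red), "z_map" (420x560 float32, m along the optical axis (not along the pixel's ray), 0 where there is no reading), "intrinsics" (3x3 intrinsics, pixels), "rvec" (rotation vector, rad) and "tvec" (3), from world to camera coordinates, as OpenCV has them. Camera axes: x right, y down, z forward; pixel columns grow to the right and rows downward; lengths in m; the calibration is good to about 2 mm. The wrist camera is an equidistant fisheye: a pixel r from the principal point sees the ray r / f radians off the axis. A picture is of the moment at which its call begins.
- arm.job_done(): hands the job in; it is judged then, once.
Trained networks look in a picture, given as the dict that the camera call returned (one of the last four; its "shot" number tells which), for a name from the list of things; names that differ only in an ending like _2 or _b are one class to them, and where a whole thing is asked for, a point or a joint stands for the part that bears it (a point fixed in the world has none). Each returns a list of dicts, best first, with "p" (0 to 1); they miss things now and then, are a little off and sometimes report something else, mostly with a low value. They report only what shows in the picture. A call takes as long as a camera call. They do not tell look-alikes from the thing itself.
- boxes_of(picture, name): "at" ([x, y, z] in m, in world coordinates, good to about 4 mm: the middle of the surface that is visible of it).
- landmark_of(picture, name): "at" ([x, y, z] in m, in world coordinates, good to about 4 mm: a listed point, or the origin of a listed thing).
The state is a dict: "time_s": time; "q": joint angles; "qd": joint speeds; "joint_torque": joint torques, N m; "position": TCP position; "eef_rot": TCP orientation; "ft_force": force on the tool from outside, world axes, zero at the start; "torque": the same for the moment, N m; "width": finger opening in m; "gripper_force": force on a finger pad.
Only numpy, scipy, OpenCV 4.12 (cv2) and the standard library are available. Lean on these libraries where they do the work, as an engineer would, in place of code of your own. Each camera call takes 0.05 s, during which the arm holds its last target. There are 200 camera calls.

## Working session

There is one attempt and no reset: what is moved stays moved. The work goes in short steps, Python scripts to look and compute and a tool call to move; the robot and the scene stay as the last step left them, time stands still between calls to the robot, and variables do not carry over. Pictures are saved under pics/ and viewed, at most 10 in all, crops included, and the job is handed in when it is done.

Besides the shell and the picture viewer there is one more tool, called after ">>>" by a JSON object that holds its "method" and its "body". step_arm: Moves the arm, as the interface text tells. Its arguments: {"type":"object","properties":{"plan":{"type":"string"},"newtons":{"type":"number"}},"required":["plan"]}

```bash
mkdir -p pics
cat > h.py <<'E'
import numpy as np, cv2
from cell import telemetry, grab_frame, arm, boxes_of, landmark_of
def unproj(f,u,v):
    K=np.array(f["intrinsics"]);R=cv2.Rodrigues(np.array(f["rvec"],float))[0];t=np.array(f["tvec"],float).ravel()
    z=f["z_map"][int(v),int(u)]
    return R.T@(z*np.array([(u-K[0,2])/K[0,0],(v-K[1,2])/K[1,1],1])-t)
def px(f,p):
    return cv2.projectPoints(np.array([p],float),np.array(f["rvec"],float),np.array(f["tvec"],float),np.array(f["intrinsics"],float),None)[0].ravel().round(0)
E
python3 - <<'E'
from h import *
o=telemetry.get_obs();print(o["position"],o["eef_rot"],o["width"],arm.tcp_to_grasp)
for n in("scene","top"):
    f=grab_frame(n);cv2.imwrite(f"pics/{n}0.png",f["image"])
    for k in "tube_center annealer_front track_mid tray_bed tray_handle lever_pad paddle_grip paddle_foot rest_floor flask_mid jar_mid cork_mid shaper_mid copper_disc_mid".split():
        for d in landmark_of(f,k)[:3]:
            print(n,k,round(d["p"],2),np.round(d["at"],3),px(f,d["at"]))
E
```

```text
[0.13323143 0.50747044 0.19321158] [-1.49483929e-04  1.28074737e-01  9.91764366e-01 -5.31565848e-04] 0.0852035105218949 0.0187
scene tube_center 0.76 [ 0.594 -0.078  0.122] [232. 224.]
scene track_mid 0.69 [ 0.587 -0.081  0.107] [233. 227.]
scene tray_bed 0.63 [0.582 0.126 0.096] [317. 256.]
scene tray_handle 0.79 [0.449 0.124 0.114] [338. 214.]
scene lever_pad 0.47 [0.418 0.119 0.084] [339. 216.]
scene paddle_grip 0.97 [ 0.287 -0.288  0.094] [227. 152.]
scene paddle_grip 0.95 [ 0.298 -0.419  0.096] [190. 144.]
scene paddle_grip 0.69 [ 0.403 -0.315  0.098] [198. 168.]
scene paddle_foot 0.78 [ 0.284 -0.298 -0.001] [228. 177.]
scene paddle_foot 0.78 [ 0.294 -0.423 -0.001] [194. 169.]
scene paddle_foot 0.71 [ 0.399 -0.314  0.002] [203. 194.]
scene rest_floor 0.59 [ 0.409 -0.316  0.007] [200. 194.]
scene flask_mid 0.72 [0.585 0.129 0.096] [318. 258.]
scene flask_mid 0.56 [0.575 0.423 0.046] [457. 319.]
scene jar_mid 0.8 [ 0.404 -0.12   0.038] [258. 202.]
scene cork_mid 0.74 [0.422 0.336 0.013] [423. 265.]
scene shaper_mid 0.84 [ 0.548 -0.41   0.013] [144. 211.]
scene copper_disc_mid 0.79
[... 505 characters left out ...]
90.]
top paddle_grip 0.75 [ 0.402 -0.316  0.101] [396. 241.]
top paddle_foot 0.94 [ 0.286 -0.296  0.001] [379. 288.]
top paddle_foot 0.93 [ 0.294 -0.421  0.001] [427. 284.]
top paddle_foot 0.79 [ 0.402 -0.314  0.003] [384. 244.]
top rest_floor 0.91 [ 0.405 -0.316  0.009] [385. 242.]
top flask_mid 0.8 [0.575 0.425 0.048] [105. 181.]
top jar_mid 0.73 [ 0.4   -0.12   0.043] [313. 245.]
top jar_mid 0.25 [0.419 0.336 0.013] [141. 241.]
top cork_mid 0.48 [0.418 0.34  0.016] [139. 241.]
top cork_mid 0.38 [ 0.401 -0.316  0.1  ] [396. 242.]
top shaper_mid 0.62 [ 0.55  -0.408  0.013] [416. 188.]
top shaper_mid 0.26 [0.576 0.426 0.049] [104. 181.]
top copper_disc_mid 0.8 [0.463 0.4   0.01 ] [118. 225.]
```

Run:
```python
import cv2,numpy as np
a=cv2.imread("pics/scene0.png");b=cv2.imread("pics/top0.png")
cv2.imwrite("pics/crop1.png",cv2.resize(a[120:250,110:290],None,fx=4,fy=4)[:600,:720])
cv2.imwrite("pics/crop2.png",cv2.resize(b[120:320,170:470],None,fx=2.6,fy=2.6))
```

```text
(no output)
```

View pics/scene0.png

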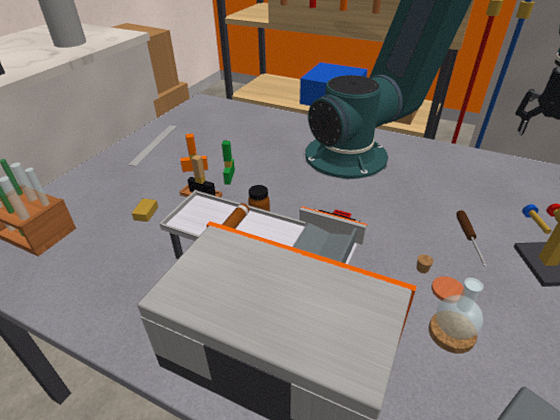

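View pics/crop2.png

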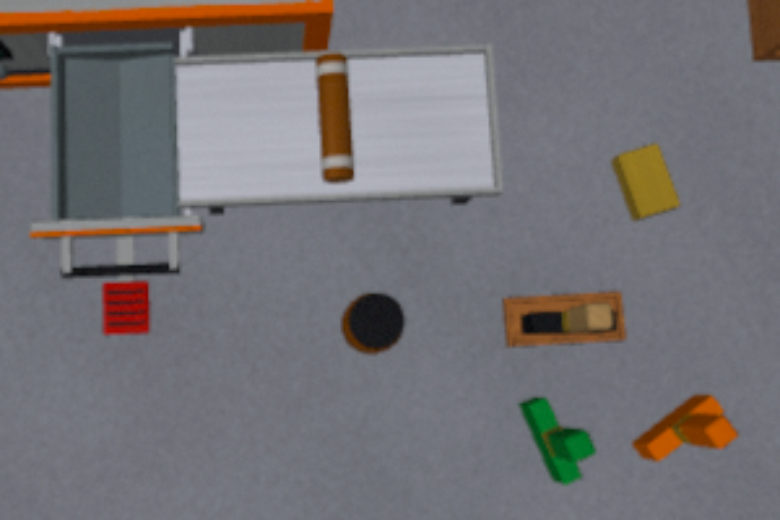

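The true paddle is the one with the wooden handle and black blade, standing in the wooden rest (crop 565,318; scene 200,180). The green (555,440) and orange (690,430) ones are look-alikes. Next I measure the yaws from the depth map.

```bash
cat >> h.py <<'E'
def cloud(f):
    K=np.array(f["intrinsics"]);R=cv2.Rodrigues(np.array(f["rvec"],float))[0];t=np.array(f["tvec"],float).ravel()
    z=f["z_map"];v,u=np.mgrid[:z.shape[0],:z.shape[1]]
    return (np.stack([z*(u-K[0,2])/K[0,0],z*(v-K[1,2])/K[1,1],z],-1)-t)@R
def rect(P,m):
    p=P[m][:,:2].astype(np.float32)*1000; r=cv2.minAreaRect(p); return len(p),np.round(r[0],1),np.round(r[1],1),round(r[2],2),"med z",round(float(np.median(P[m][:,2])),4)
E
python3 - <<'E'
from h import *
f=grab_frame("top");P=cloud(f);I=f["image"].astype(int);ok=f["z_map"]>0
x,y,z=P[...,0],P[...,1],P[...,2]
near=lambda cx,cy,r:ok&(np.hypot(x-cx,y-cy)<r)
trk=ok&(abs(x-.59)<.11)&(y>-.27)&(y<.09)&(abs(z-.112)<.012)
print("track",rect(P,trk&(y<.06)))
for lo,hi in((.112,.125),):
  pass
n=near(.402,-.316,.09)
print("rest",rect(P,n&(z>.010)&(z<.024)))
print("handle top",rect(P,near(.402,-.316,.03)&(z>.12)))
print("blade",rect(P,near(.402,-.316,.07)&(z>.035)&(z<.06)))
print("pad",rect(P,near(.42,.12,.05)&(z>.07)&(z<.1)&(I[...,2]>I[...,1]+60)))
print("handle",rect(P,ok&(abs(x-.451)<.013)&(abs(y-.123)<.08)&(z>.1)&(z<.125)))
print("tube",rect(P,ok&(abs(x-.59)<.08)&(abs(y+.08)<.04)&(z>.122)))
E
```

```text
track (6494, array([585. , -86.5]), array([186.7, 297.4]), 1.84, 'med z', 0.1086)
rest (263, array([ 377. , -319.4]), array([105.3, 121. ]), 2.43, 'med z', 0.0142)
handle top (110, array([ 399.4, -316. ]), array([25.2, 21.9]), 86.95, 'med z', 0.1326)
blade (130, array([ 399.3, -315.7]), array([84.3, 18.6]), 88.98, 'med z', 0.0504)
pad (297, array([418.7, 120.3]), array([49.4, 43. ]), 4.85, 'med z', 0.0846)
handle (214, array([454.5, 122. ]), array([109. ,  18.5]), 89.79, 'med z', 0.1145)
tube (687, array([604.3, -88.5]), array([145.7,  66.7]), 11.18, 'med z', 0.1359)
```

>>> {"method": "step_arm", "body": {"plan": "-0.0293 -0.0224 -0.002 0 -1;-0.0293 -0.0224 -0.002 0 -1;-0.0293 -0.0224 -0.002 0 -1;-0.0293 -0.0224 -0.002 0 -1;-0.0293 -0.0224 -0.002 0 -1;-0.0293 -0.0224 -0.002 0 -1;-0.0293 -0.0224 -0.002 0 -1;-0.0293 -0.0224 -0.002 0 -1"}}

```text
time_s: 2.22
position: [0.3152, 0.2734, 0.21]
eef_rot: [0.0, 0.128, 0.992, 0.0]
ft_force: [1.2, 0.4, 0.1]
width: 0.0855
gripper_force: 0.0
```

>>> {"method": "step_arm", "body": {"plan": "-0.0293 -0.0224 -0.002 0 -1;-0.0293 -0.0224 -0.002 0 -1;-0.0293 -0.0224 -0.002 0 -1;-0.0293 -0.0224 -0.002 0 -1;-0.0293 -0.0224 -0.002 0 -1;-0.0293 -0.0224 -0.002 0 -1;-0.0048 -0.0346 0 0 -1;-0.0048 -0.0346 0 0 -1"}}

```text
time_s: 2.88
position: [0.4428, 0.0292, 0.2214]
eef_rot: [-0.0, 0.128, 0.992, -0.0]
ft_force: [-0.1, -0.6, -0.0]
width: 0.0853
gripper_force: 0.0
```

>>> {"method": "step_arm", "body": {"plan": "-0.0048 -0.0346 0 0 -1;-0.0048 -0.0346 0 0 -1;-0.0048 -0.0346 0 0 -1;-0.0048 -0.0346 0 0 -1;-0.0048 -0.0346 0 0 -1;-0.0048 -0.0346 0 0 -1;-0.0048 -0.0346 0 0 -1;-0.0048 -0.0346 0 0 -1"}}

```text
time_s: 3.55
position: [0.4084, -0.2483, 0.2218]
eef_rot: [0.0, 0.128, 0.992, -0.0]
ft_force: [1.2, 0.3, 0.4]
width: 0.0856
gripper_force: 0.0
```

>>> {"method": "step_arm", "body": {"plan": "-0.0048 -0.0346 0 0.119 -1;0 0 0 0.119 -1;0 0 0 0.119 -1;0 0 0 0.119 -1;0 0 0 0.119 -1;0 0 0 0.119 -1;0 0 0 0.119 -1;0 0 0 0.119 -1"}}

```text
time_s: 4.22
position: [0.4048, -0.2813, 0.2217]
eef_rot: [0.0, 0.571, 0.821, -0.0]
ft_force: [0.7, 0.9, -0.2]
width: 0.0857
gripper_force: 0.0
```

>>> {"method": "step_arm", "body": {"plan": "0 0 0 0.119 -1;0 0 0 0.119 -1;0 0 0 0.124 -1;0 0 0 0 -1;0 0 0 0 -1"}}

```text
time_s: 4.63
position: [0.4049, -0.2812, 0.2217]
eef_rot: [0.0, 0.706, 0.708, 0.0]
ft_force: [0.9, 0.5, 0.9]
width: 0.0857
gripper_force: 0.0
```

>>> {"method": "step_arm", "body": {"plan": "-0.0175 -0.0025 0 0 -1;-0.0175 -0.0025 0 0 -1;0 0 0.025 0 -1;0 0 0.03 0 -1;0 0 0.03 0 -1;0 0 0.03 0 -1;0 0 0.025 0 -1;0 0 0 0 -1"}}

```text
time_s: 5.3
position: [0.398, -0.3143, 0.0778]
eef_rot: [-0.003, 0.706, 0.709, 0.0]
ft_force: [-0.8, -0.3, -1.2]
width: 0.0855
gripper_force: 0.0
```

>>> {"method": "step_arm", "body": {"plan": "0 0 0 0 0;0 0 0 0 0.2;0 0 0 0 0.5;0 0 0 0 0.6;0 0 0 0 0.8;0 0 0 0 0.9;0 0 0 0 1;0 0 0 0 1", "newtons": 40}}

```text
time_s: 5.97
position: [0.4005, -0.3167, 0.0828]
eef_rot: [0.001, 0.707, 0.707, 0.0]
ft_force: [-0.1, 0.6, 8.1]
width: 0.0229
gripper_force: 39.6
```

>>> {"method": "step_arm", "body": {"plan": "0 0 -0.008 0 1;0 0 -0.016 0 1;0 0 -0.024 0 1;0 0 -0.024 0 1;0 0 -0.024 -0.1228 1;0 0 -0.024 -0.1228 1;0 0 -0.022 -0.1228 1;0 0 -0.015 -0.1228 1"}}

```text
time_s: 6.63
position: [0.4, -0.3164, 0.2414]
eef_rot: [0.001, 0.511, 0.859, -0.0]
ft_force: [-0.5, -0.3, -1.8]
width: 0.0224
gripper_force: 40.0
```

>>> {"method": "step_arm", "body": {"plan": "0 0 0 -0.1228 1;0 0 0 -0.1228 1;0 0 0 -0.1228 1;0 0 0 -0.1228 1;0 0 0 -0.1228 1;0 0 0 -0.1228 1;0 0 0 -0.1228 1;0 0 0 -0.1228 1"}}

```text
time_s: 7.3
position: [0.3997, -0.3161, 0.2393]
eef_rot: [0.0, 0.045, 0.999, -0.0]
ft_force: [0.1, -0.4, -1.6]
width: 0.0227
gripper_force: 40.0
```

>>> {"method": "step_arm", "body": {"plan": "0 0 0 -0.1228 1;0 0 0 0 1;0 0 0 0 1"}}

```text
time_s: 7.55
position: [0.3998, -0.3162, 0.2391]
eef_rot: [0.0, -0.011, 1.0, -0.0]
ft_force: [0.1, 0.8, -1.7]
width: 0.023
gripper_force: 40.0
```

Run:
```python
from h import *
o=telemetry.get_obs();print(o["position"],o["eef_rot"],o["ft_force"],o["width"])
f=grab_frame("top");P=cloud(f);z=P[...,2]
cv2.imwrite("pics/top1.png",f["image"])
for k in("paddle_grip","paddle_foot"):
    for d in landmark_of(f,k)[:3]: print(k,round(d["p"],2),np.round(d["at"],3),px(f,d["at"]))
f=grab_frame("scene")
for k in("paddle_grip","paddle_foot","rest_floor"):
    for d in landmark_of(f,k)[:3]: print(k,round(d["p"],2),np.round(d["at"],3),px(f,d["at"]))
```

```text
[ 0.39975116 -0.31616558  0.23910144] [ 3.78024200e-05 -1.09054080e-02  9.99940531e-01 -7.66391651e-05] [ 0.07170795  0.80281652 -1.71991464] 0.02299392321220964
paddle_grip 0.63 [ 0.285 -0.29   0.095] [388. 290.]
paddle_grip 0.58 [ 0.394 -0.318  0.258] [420. 240.]
paddle_foot 0.86 [ 0.285 -0.298 -0.001] [380. 288.]
paddle_foot 0.72 [ 0.399 -0.316  0.161] [404. 241.]
paddle_foot 0.64 [ 0.402 -0.12   0.042] [313. 244.]
paddle_grip 0.97 [ 0.4   -0.319  0.254] [188. 117.]
paddle_grip 0.88 [ 0.293 -0.415  0.097] [192. 144.]
paddle_grip 0.64 [ 0.285 -0.29   0.093] [227. 152.]
paddle_foot 0.91 [ 0.285 -0.294 -0.003] [229. 178.]
paddle_foot 0.72 [ 0.295 -0.42  -0.001] [195. 170.]
paddle_foot 0.67 [0.465 0.397 0.003] [446. 289.]
rest_floor 0.69 [ 0.409 -0.317  0.006] [200. 194.]
```

>>> {"method": "step_arm", "body": {"plan": "-0.0243 0.0234 0 0 1;-0.0243 0.0234 0 0 1;-0.0243 0.0234 0 0 1;-0.0243 0.0234 0 0 1;-0.0243 0.0234 0 0 1;-0.0243 0.0234 0 0 1;-0.0243 0.0234 0 0 1;-0.0243 0.0234 0 0 1"}}

```text
time_s: 8.57
position: [0.5903, -0.1226, 0.2387]
eef_rot: [-0.0, -0.012, 1.0, -0.0]
ft_force: [-0.1, -0.4, -2.6]
width: 0.0229
gripper_force: 40.1
```

>>> {"method": "step_arm", "body": {"plan": "0 0 0 0 1;0 0 0.012 0 1;0 0 0.012 0 1;0 0 0.012 0 1;0 0 0.006 0 1;0 0 0.004 0 1;0 0 0 0 1;0 0 0 0 1"}}

```text
time_s: 9.23
position: [0.5895, -0.1243, 0.1931]
eef_rot: [0.0, -0.013, 1.0, -0.0]
ft_force: [0.1, 0.3, -1.3]
width: 0.0226
gripper_force: 40.1
```

Run:
```python
from h import *
o=telemetry.get_obs();print(o["position"],o["eef_rot"],o["ft_force"],o["width"])
f=grab_frame("top");P=cloud(f);x,y,z=P[...,0],P[...,1],P[...,2]
a=grab_frame("scene")
for k in("paddle_foot","tube_center","tray_bed","track_mid"):
  for F in(f,a):
    for d in landmark_of(F,k)[:2]: print(k,round(d["p"],2),np.round(d["at"],3))
cv2.imwrite("pics/s2.png",np.hstack([cv2.resize(f["image"][110:230,190:360],(425,300)),cv2.resize(a["image"][150:300,150:350],(375,300))]))
```

```text
[ 0.58946254 -0.12434379  0.19308696] [ 1.57554426e-04 -1.25919291e-02  9.99920701e-01 -9.64263022e-05] [ 0.05403609  0.3492964  -1.29554692] 0.022607185452497548
paddle_foot 0.9 [ 0.292 -0.424  0.003]
paddle_foot 0.77 [ 0.287 -0.298 -0.001]
paddle_foot 0.76 [ 0.585 -0.12   0.113]
paddle_foot 0.72 [ 0.295 -0.419  0.   ]
tube_center 0.43 [0.419 0.337 0.011]
tube_center 0.58 [ 0.593 -0.08   0.124]
tray_bed 0.58 [0.582 0.123 0.095]
tray_bed 0.88 [0.583 0.126 0.095]
track_mid 0.73 [ 0.589 -0.082  0.108]
track_mid 0.58 [0.424 0.335 0.017]
```

View pics/s2.png

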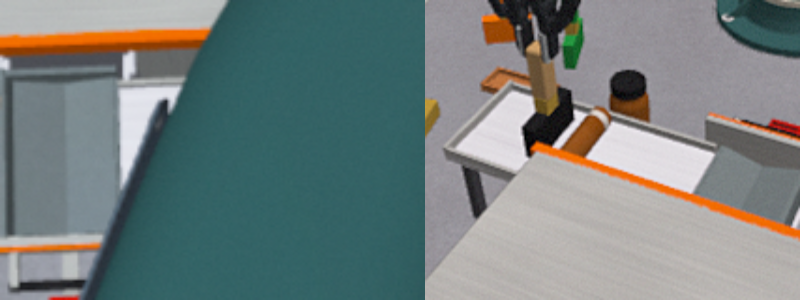

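>>> {"method": "step_arm", "body": {"plan": "0 0.005 0 0 1;0 0.005 0 0 1;0 0.004 0 0 1;0 0.004 0 0 1;0 0.004 0 0 1;0 0.005 0 0 1;0 0.006 0 0 1;0 0.006 0 0 1"}}

```text
time_s: 10.4
position: [0.5884, -0.0845, 0.1927]
eef_rot: [0.0, -0.013, 1.0, 0.0]
ft_force: [0.1, -0.5, -2.4]
width: 0.0224
gripper_force: 40.2
```

>>> {"method": "step_arm", "body": {"plan": "0 0.006 0 0 1;0 0.006 0 0 1;0 0.006 0 0 1;0 0.006 0 0 1;0 0.006 0 0 1;0 0.006 0 0 1;0 0.006 0 0 1;0 0.006 0 0 1"}}

```text
time_s: 11.07
position: [0.5872, -0.0365, 0.1927]
eef_rot: [0.0, -0.013, 1.0, -0.0]
ft_force: [0.7, -0.0, -1.4]
width: 0.0229
gripper_force: 40.2
```

>>> {"method": "step_arm", "body": {"plan": "0 0.006 0 0 1;0 0.006 0 0 1;0 0.006 0 0 1;0 0.006 0 0 1;0 0.006 0 0 1;0 0.006 0 0 1;0 0.005 0 0 1;0 0.005 0 0 1"}}

```text
time_s: 11.73
position: [0.586, 0.0094, 0.1927]
eef_rot: [0.0, -0.013, 1.0, -0.0]
ft_force: [-0.7, 0.1, -1.7]
width: 0.0227
gripper_force: 40.2
```

Run:
```python
from h import *
o=telemetry.get_obs();print(o["position"],o["eef_rot"],o["ft_force"],o["width"])
f=grab_frame("top")
a=grab_frame("scene")
for k in("tube_center","paddle_foot"):
  for F in(f,a):
    for d in landmark_of(F,k)[:3]: print(k,round(d["p"],2),np.round(d["at"],3))
cv2.imwrite("pics/s3.png",np.hstack([cv2.resize(f["image"][110:230,190:360],(425,300)),cv2.resize(a["image"][150:300,200:400],(375,300))]))
```

```text
[0.58597085 0.00936038 0.19269122] [ 3.32334993e-06 -1.28714498e-02  9.99917159e-01 -2.33067695e-05] [-0.6655087   0.11693698 -1.67618899] 0.022654001282399475
tube_center 0.89 [0.59  0.039 0.125]
paddle_foot 0.98 [ 0.295 -0.42   0.001]
paddle_foot 0.87 [ 0.282 -0.3   -0.001]
paddle_foot 0.86 [ 0.295 -0.423  0.   ]
paddle_foot 0.7 [0.585 0.014 0.115]
paddle_foot 0.65 [ 0.285 -0.292 -0.001]
```

View pics/s3.png

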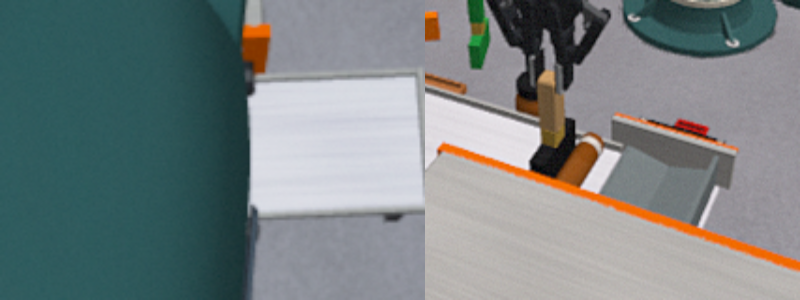

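>>> {"method": "step_arm", "body": {"plan": "0 0.004 0 0 1;0 0.005 0 0 1;0 0.005 0 0 1;0 0.005 0 0 1;0 0.004 0 0 1;0 0.004 0 0 1;0 0.003 0 0 1;0 0.003 0 0 1"}}

```text
time_s: 12.7
position: [0.5851, 0.0422, 0.1927]
eef_rot: [-0.0, -0.013, 1.0, -0.0]
ft_force: [-0.2, -0.0, -1.4]
width: 0.0228
gripper_force: 40.2
```

>>> {"method": "step_arm", "body": {"plan": "0 0.003 0 0 1;0 0.003 0 0 1;0 0.003 0 0 1;0 0.003 0 0 1;0 0.002 0 0 1;0 0.001 0 0 1;0 0 0 0 1;0 0 0 0 1"}}

```text
time_s: 13.37
position: [0.5848, 0.0568, 0.1927]
eef_rot: [0.0, -0.013, 1.0, -0.0]
ft_force: [0.8, -0.1, -2.1]
width: 0.0227
gripper_force: 40.2
```

Run:
```python
from h import *
o=telemetry.get_obs();print(o["position"],o["eef_rot"],o["ft_force"],o["width"])
a=grab_frame("scene")
for k in("tube_center","paddle_foot"):
  for F in(a,):
    for d in landmark_of(F,k)[:3]: print(k,round(d["p"],2),np.round(d["at"],3))
```

```text
[0.58476165 0.05678176 0.19270064] [ 1.82831568e-05 -1.28087326e-02  9.99917964e-01 -2.48211488e-05] [ 0.78751707 -0.09192227 -2.13342431] 0.022650202657414856
tube_center 0.55 [0.588 0.151 0.115]
tube_center 0.45 [0.419 0.122 0.084]
tube_center 0.19 [0.588 0.057 0.206]
paddle_foot 0.92 [ 0.284 -0.296 -0.   ]
paddle_foot 0.79 [0.583 0.059 0.109]
paddle_foot 0.45 [0.577 0.424 0.048]
```

>>> {"method": "step_arm", "body": {"plan": "0 -0.01 0 0 1;0 -0.01 -0.007 0 1;0 0 -0.02 0 1;0 0 -0.02 0 1;0.0176 -0.0317 0 0 1;0.0176 -0.0317 0 0 1;0.0176 -0.0317 0 0 1;0.0176 -0.0317 0 0 1"}}

```text
time_s: 14.18
position: [0.5171, -0.0938, 0.2403]
eef_rot: [0.0, -0.013, 1.0, -0.0]
ft_force: [0.4, -0.6, -1.5]
width: 0.0231
gripper_force: 40.3
```

>>> {"method": "step_arm", "body": {"plan": "0.0176 -0.0317 0 0 1;0.0176 -0.0317 0 0 1;0.0176 -0.0317 0 0 1;0.0176 -0.0317 0 0 1;0.0176 -0.0317 0 0 1;0.0176 -0.0317 0 0 1;0.0176 -0.0317 0 0 1;0 0 0 0 1"}}

```text
time_s: 14.85
position: [0.3976, -0.3222, 0.2399]
eef_rot: [-0.0, -0.01, 1.0, -0.001]
ft_force: [-0.6, 0.5, -2.7]
width: 0.0227
gripper_force: 40.4
```

>>> {"method": "step_arm", "body": {"plan": "0 0 0 0.1228 1;0 0 0 0.1228 1;0 0 0 0.1228 1;0 0 0 0.1228 1;0 0 0 0.1228 1;0 0 0 0.1228 1;0 0 0 0.1228 1;0 0 0 0.1228 1"}}

```text
time_s: 15.52
position: [0.4001, -0.3175, 0.2403]
eef_rot: [0.0, 0.463, 0.886, -0.0]
ft_force: [-0.1, -0.9, -1.9]
width: 0.0228
gripper_force: 40.4
```

>>> {"method": "step_arm", "body": {"plan": "0 0 0 0.1228 1;0 0 0 0.1228 1;0 0 0 0.1228 1;0 0 0 0.1228 1;0 0 0 0.1228 1;0 0 0 0 1;0 0 0 0 1"}}

```text
time_s: 16.1
position: [0.4003, -0.3173, 0.2401]
eef_rot: [0.0, 0.706, 0.708, -0.0]
ft_force: [0.3, 0.2, -1.9]
width: 0.0228
gripper_force: 40.4
```

Run:
```python
from h import *
o=telemetry.get_obs();print(o["position"],o["eef_rot"],o["ft_force"],o["width"])
f=grab_frame("top");a=grab_frame("scene")
for k in("tube_center","tray_bed","paddle_foot","rest_floor"):
  for F in(f,a):
    for d in landmark_of(F,k)[:3]: print(k,round(d["p"],2),np.round(d["at"],3))
cv2.imwrite("pics/s4.png",np.hstack([cv2.resize(f["image"][110:230,190:360],(425,300)),cv2.resize(a["image"][80:230,120:320],(375,300))]))
```

```text
[ 0.40028321 -0.31727956  0.24006106] [ 1.86577908e-04  7.05929901e-01  7.08281676e-01 -8.26718497e-05] [ 0.31853891  0.2269412  -1.87039458] 0.022810103037942227
tube_center 0.86 [0.59  0.124 0.112]
tube_center 0.8 [0.588 0.128 0.11 ]
tube_center 0.7 [ 0.407 -0.316  0.006]
tray_bed 0.85 [0.584 0.122 0.096]
tray_bed 0.77 [0.581 0.126 0.094]
paddle_foot 0.74 [ 0.4   -0.316  0.162]
paddle_foot 0.71 [ 0.285 -0.298 -0.003]
paddle_foot 0.88 [ 0.294 -0.422 -0.001]
paddle_foot 0.66 [ 0.399 -0.319  0.16 ]
paddle_foot 0.65 [ 0.287 -0.294 -0.   ]
rest_floor 0.87 [ 0.404 -0.315  0.006]
rest_floor 0.77 [ 0.408 -0.317  0.005]
```

View pics/s4.png

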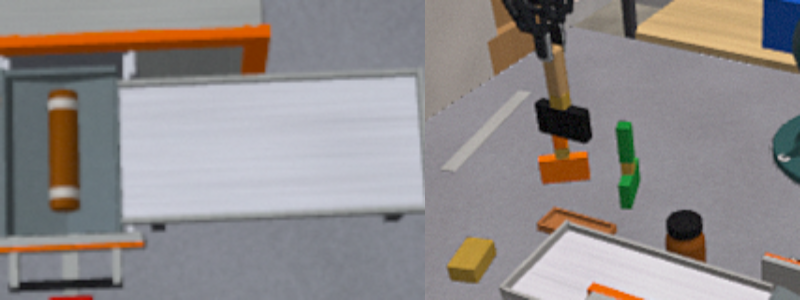

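>>> {"method": "step_arm", "body": {"plan": "0 0.002 0.02 0 1;0 0 0.03 0 1;0 0 0.03 0 1;0 0 0.03 0 1;0 0 0.02 0 1;0 0 0.012 0 1;0 0 0.008 0 1;0 0 0.004 0 1"}}

```text
time_s: 17.27
position: [0.4024, -0.3165, 0.0849]
eef_rot: [-0.001, 0.707, 0.707, 0.0]
ft_force: [0.0, 0.3, -1.3]
width: 0.0228
gripper_force: 40.4
```

>>> {"method": "step_arm", "body": {"plan": "0 0 0.002 0 1;0 0 0 0 1;0 0 0 0 1"}}

```text
time_s: 17.52
position: [0.403, -0.3171, 0.0844]
eef_rot: [0.001, 0.707, 0.707, -0.0]
ft_force: [-0.2, -0.8, -2.3]
width: 0.0224
gripper_force: 40.4
```

>>> {"method": "step_arm", "body": {"plan": "0 0 0.001 0 1;0 0 0.001 0 1;0 0 0 0 1;0 0 0 0 1"}}

```text
time_s: 17.85
position: [0.4032, -0.317, 0.0829]
eef_rot: [0.001, 0.707, 0.707, 0.0]
ft_force: [-0.4, 4.5, 12.0]
width: 0.0228
gripper_force: 42.1
```

>>> {"method": "step_arm", "body": {"plan": "0 0 0 0 0.5;0 0 0 0 0.3;0 0 0 0 0;0 0 0 0 -0.5;0 0 0 0 -1;0 0 0 0 -1;0 0 0 0 -1;0 0 0 0 -1"}}

```text
time_s: 18.52
position: [0.4027, -0.3167, 0.0816]
eef_rot: [-0.0, 0.707, 0.707, 0.0]
ft_force: [0.1, -0.0, -0.1]
width: 0.0856
gripper_force: 0.0
```

>>> {"method": "step_arm", "body": {"plan": "0 0 -0.01 0 -1;0 0 -0.02 0 -1;0 0 -0.035 0 -1;0 0 -0.035 0 -1;0 0 -0.03 0 -1;0 0 -0.02 0 -1;0 0 0 0 -1"}}

```text
time_s: 19.1
position: [0.4037, -0.3178, 0.2355]
eef_rot: [0.003, 0.707, 0.707, -0.0]
ft_force: [0.8, -0.6, 0.7]
width: 0.0854
gripper_force: 0.0
```

Run:
```python
from h import *
o=telemetry.get_obs();print(o["position"],o["eef_rot"],o["ft_force"],o["width"])
f=grab_frame("top");a=grab_frame("scene")
for k in("paddle_foot","paddle_grip","lever_pad","tray_handle"):
  for F in(f,a):
    for d in landmark_of(F,k)[:3]: print(k,round(d["p"],2),np.round(d["at"],3))
cv2.imwrite("pics/s5.png",np.hstack([cv2.resize(f["image"][190:310,340:510],(425,300)),cv2.resize(a["image"][80:230,120:320],(375,300))]))
```

```text
[ 0.40373703 -0.31784331  0.2355446 ] [ 2.85063146e-03  7.07070351e-01  7.07137454e-01 -1.13357755e-04] [ 0.79288793 -0.5630052   0.69170362] 0.08540393391583068
paddle_foot 0.83 [ 0.403 -0.316  0.004]
paddle_foot 0.57 [ 0.285 -0.297 -0.002]
paddle_foot 0.98 [ 0.285 -0.293 -0.   ]
paddle_foot 0.97 [ 0.296 -0.42  -0.001]
paddle_foot 0.73 [0.452 0.123 0.11 ]
paddle_grip 0.76 [ 0.286 -0.289  0.094]
paddle_grip 0.53 [ 0.401 -0.318  0.102]
paddle_grip 0.78 [ 0.408 -0.317  0.099]
paddle_grip 0.7 [ 0.285 -0.292  0.094]
paddle_grip 0.55 [ 0.296 -0.417  0.096]
lever_pad 0.85 [0.422 0.119 0.086]
lever_pad 0.35 [0.578 0.425 0.049]
lever_pad 0.56 [0.42  0.122 0.082]
lever_pad 0.27 [0.583 0.128 0.093]
tray_handle 0.89 [0.455 0.126 0.11 ]
tray_handle 0.76 [0.449 0.123 0.114]
```

View pics/s5.png

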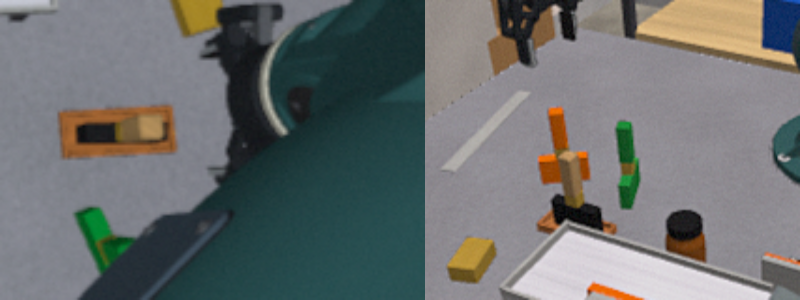

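Run:
```python
from h import *
from scipy.spatial.transform import Rotation as Rt
o=telemetry.get_obs();f=grab_frame("wrist")
R=cv2.Rodrigues(np.array(f["rvec"],float))[0];c=-R.T@np.array(f["tvec"],float).ravel()
q=o["eef_rot"];T=Rt.from_quat([q[1],q[2],q[3],q[0]])
print("cam in tool",T.inv().apply(c-o["position"]),"pos",c, o["position"])
```

```text
cam in tool [ 0.0665134   0.00113911 -0.17940612] pos [ 0.40376003 -0.25019247  0.41067351] [ 0.40252169 -0.31660138  0.23122934]
```

>>> {"method": "step_arm", "body": {"plan": "0.0366 0.0015 0 0 0;0.0366 0.0015 0 0 0.5;0.0366 0.0015 0 0 1;0.0366 0.0015 0 0 1;0.0366 0.0015 0 0 1;0.0366 0.0015 0 0 1;0.0366 0.0015 0 0 1;0.0366 0.0015 0 0 1", "newtons": 60}}

```text
time_s: 20.32
position: [0.4143, -0.0223, 0.2318]
eef_rot: [0.0, 0.707, 0.707, 0.0]
ft_force: [0.8, 0.0, 0.3]
width: -0.0001
gripper_force: 0.0
```

>>> {"method": "step_arm", "body": {"plan": "0.0366 0.0015 0 0 1;0.0366 0.0015 0 0 1;0.0366 0.0015 0 0 1;0.036 0.001 0 0 1;0 0 0 -0.1228 1;0 0 0 -0.1228 1;0 0 0 -0.1228 1;0 0 0 -0.1228 1"}}

```text
time_s: 20.98
position: [0.42, 0.1222, 0.2316]
eef_rot: [-0.0, 0.511, 0.86, -0.0]
ft_force: [0.3, 0.2, 0.5]
width: 0.0
gripper_force: 0.0
```

>>> {"method": "step_arm", "body": {"plan": "0 0 0 -0.1228 1;0 0 0 -0.1228 1;0 0 0 -0.1228 1;0 0 0 -0.1228 1;0 0 0 -0.1228 1;0 0 0 -0.1228 1;0 0 0 -0.1228 1;0 0 0 -0.1228 1"}}

```text
time_s: 21.65
position: [0.4201, 0.1219, 0.2316]
eef_rot: [-0.0, 0.046, 0.999, -0.0]
ft_force: [0.8, -0.6, 1.3]
width: -0.0
gripper_force: 0.0
```

>>> {"method": "step_arm", "body": {"plan": "0 0 0.02 -0.1228 1;0 0 0.03 0 1;0 0 0.03 0 1;0 0 0.02 0 1;0 0 0.01 0 1;0 0 0 0 1;0 0 0 0 1"}}

```text
time_s: 22.23
position: [0.42, 0.1218, 0.1218]
eef_rot: [-0.0, -0.013, 1.0, -0.0]
ft_force: [0.2, -0.2, 0.4]
width: -0.0
gripper_force: 0.0
```

Run:
```python
from h import *
o=telemetry.get_obs();print(o["position"],o["eef_rot"],o["ft_force"],o["width"])
a=grab_frame("scene");f=grab_frame("wrist")
for k in("lever_pad","tray_handle"):
  for F in(a,f):
    for d in landmark_of(F,k)[:2]: print(k,round(d["p"],2),np.round(d["at"],3))
cv2.imwrite("pics/s6.png",np.hstack([cv2.resize(f["image"],(400,300)),cv2.resize(a["image"][130:280,250:450],(400,300))]))
```

```text
[0.41998113 0.12184735 0.12175868] [-3.21951120e-04 -1.28113571e-02  9.99917879e-01 -2.98807918e-05] [ 0.18493976 -0.24316791  0.41754438] -2.1226556558864353e-05
lever_pad 0.74 [ 0.549 -0.412  0.014]
lever_pad 0.43 [ 0.589 -0.079  0.107]
lever_pad 0.79 [0.421 0.123 0.084]
tray_handle 0.75 [0.447 0.123 0.113]
tray_handle 0.22 [0.42  0.121 0.084]
```

View pics/s6.png

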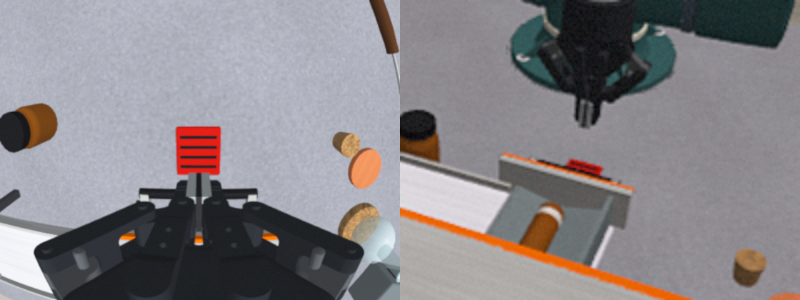

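>>> {"method": "step_arm", "body": {"plan": "0 0 0.015 0 1;0 0 0.015 0 1;0 0 0.006 0 1;0 0 0.004 0 1;0 0 0.004 0 1;0 0 0.003 0 1;0 0 0.002 0 1;0 0 0 0 1"}}

```text
time_s: 23.2
position: [0.4202, 0.1219, 0.0727]
eef_rot: [0.0, -0.013, 1.0, -0.0]
ft_force: [-0.3, -0.4, 0.6]
width: 0.0001
gripper_force: 0.0
```

>>> {"method": "step_arm", "body": {"plan": "0 0 0.001 0 1;0 0 0 0 1;0 0 0 0 1"}}

```text
time_s: 23.45
position: [0.4203, 0.1219, 0.0719]
eef_rot: [0.0, -0.013, 1.0, 0.0]
ft_force: [-0.1, 0.8, 0.3]
width: -0.0003
gripper_force: 0.0
```

Run:
```python
from h import *
o=telemetry.get_obs();print(o["position"],o["ft_force"],o["torque"])
a=grab_frame("top");f=grab_frame("wrist")
for F in(a,f):
    for k in("lever_pad","tray_handle"):
        for d in landmark_of(F,k)[:2]: print(k,round(d["p"],2),np.round(d["at"],3))
cv2.imwrite("pics/s7.png",np.hstack([cv2.resize(f["image"][100:310,180:460],(400,300)),cv2.resize(grab_frame("scene")["image"][130:230,280:413],(400,300))]))
```

```text
[0.42028243 0.12188276 0.07185501] [-0.13102974  0.7605901   0.28281239] [0.00186429 0.04697008 0.03827613]
lever_pad 0.47 [0.421 0.119 0.087]
tray_handle 0.84 [0.455 0.126 0.111]
lever_pad 0.95 [0.423 0.121 0.081]
tray_handle 0.87 [0.447 0.123 0.11 ]
tray_handle 0.69 [ 0.587 -0.086  0.107]
```

View pics/s7.png

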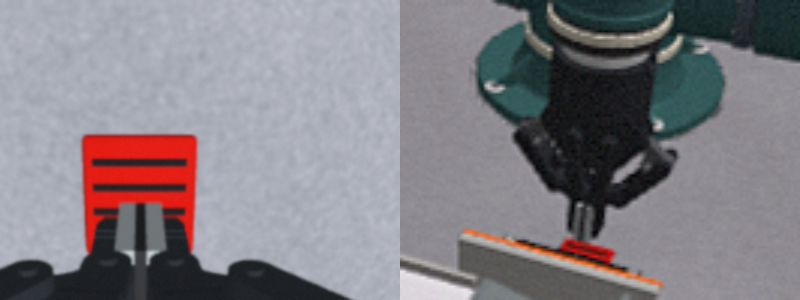

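>>> {"method": "step_arm", "body": {"plan": "0 0 0.002 0 1;0 0 0.002 0 1;0 0 0 0 1"}}

```text
time_s: 24.05
position: [0.4199, 0.1218, 0.0673]
eef_rot: [-0.0, -0.013, 1.0, -0.0]
ft_force: [-0.2, 0.2, -0.3]
width: -0.0001
gripper_force: 0.0
```

>>> {"method": "step_arm", "body": {"plan": "0 0 0.002 0 1;0 0 0.002 0 1;0 0 0 0 1"}}

```text
time_s: 24.3
position: [0.42, 0.1219, 0.0633]
eef_rot: [-0.0, -0.013, 1.0, -0.0]
ft_force: [-0.8, 0.1, -0.2]
width: -0.0
gripper_force: 0.0
```

Run:
```python
from h import *
def fcloud(f):
    K=np.array(f["intrinsics"]);R=cv2.Rodrigues(np.array(f["rvec"],float))[0];t=np.array(f["tvec"],float).ravel()
    z=f["z_map"];v,u=np.mgrid[:z.shape[0],:z.shape[1]]
    a,b=(u-K[0,2])/K[0,0],(v-K[1,2])/K[1,1];r=np.hypot(a,b)+1e-9;s=np.tan(r)/r
    return (np.stack([z*a*s,z*b*s,z],-1)-t)@R
f=grab_frame("wrist");P=fcloud(f);x,y,z=P[...,0],P[...,1],P[...,2];I=f["image"].astype(int)
red=(f["z_map"]>0)&(I[...,2]>150)&(I[...,1]<80)&(I[...,0]<80)&(abs(x-.42)<.06)&(abs(y-.12)<.06)
print("pad",rect(P,red),np.percentile(z[red],[5,50,95]))
for v in range(170,300,8): print(v,[(tuple(np.round(P[v,u]*1000).astype(int))) for u in (262,270,278,286,294)])
cv2.imwrite("pics/s8.png",np.hstack([cv2.resize(f["image"][100:310,180:460],(400,300)),cv2.resize(grab_frame("scene")["image"][130:230,280:413],(400,300))]))
```

```text
pad (3545, array([418.1, 121.5]), array([45.4, 43.1]), 1.91, 'med z', 0.0832) [0.08208987 0.08323179 0.08433443]
170 [(np.int64(394), np.int64(109), np.int64(0)), (np.int64(394), np.int64(115), np.int64(0)), (np.int64(394), np.int64(121), np.int64(0)), (np.int64(394), np.int64(127), np.int64(-2)), (np.int64(394), np.int64(133), np.int64(-2))]
178 [(np.int64(400), np.int64(109), np.int64(0)), (np.int64(400), np.int64(115), np.int64(0)), (np.int64(400), np.int64(121), np.int64(-1)), (np.int64(400), np.int64(127), np.int64(-1)), (np.int64(400), np.int64(134), np.int64(-1))]
186 [(np.int64(407), np.int64(109), np.int64(0)), (np.int64(406), np.int64(115), np.int64(-1)), (np.int64(406), np.int64(121), np.int64(-1)), (np.int64(406), np.int64(128), np.int64(0)), (np.int64(406), np.int64(134), np.int64(0))]
194 [(np.int64(413), np.int64(109), np.int64(-1)), (np.int64(413), np.int64(116), np.int64(0)), (np.int64(413), np.int64(122), np.int64(0)), (np.int64(412), np.int64(128), np.int64(0)), (np.int64(412), np.int64(134), np.int64(0))]
202 [(np.int64(397), np.int64(113), np.int64(83)), (np.int6
[... 2331 characters left out ...]
, np.int64(116), np.int64(144)), (np.int64(409), np.int64(119), np.int64(145)), (np.int64(413), np.int64(122), np.int64(137)), (np.int64(409), np.int64(125), np.int64(145)), (np.int64(409), np.int64(127), np.int64(144))]
290 [(np.int64(410), np.int64(117), np.int64(149)), (np.int64(410), np.int64(119), np.int64(149)), (np.int64(416), np.int64(122), np.int64(138)), (np.int64(409), np.int64(124), np.int64(150)), (np.int64(409), np.int64(127), np.int64(151))]
298 [(np.int64(410), np.int64(117), np.int64(154)), (np.int64(410), np.int64(119), np.int64(153)), (np.int64(420), np.int64(122), np.int64(138)), (np.int64(411), np.int64(124), np.int64(152)), (np.int64(409), np.int64(127), np.int64(155))]
```

View pics/s8.png

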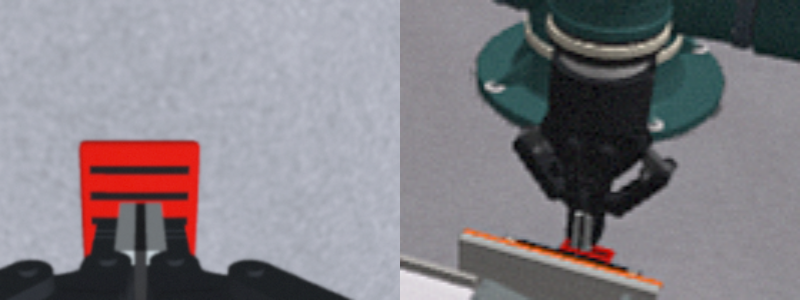

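The wrist depth shows the finger tips at about z = 0.098, still some 12 mm above the untouched pad. They stop higher than the nominal TCP, so I'll descend by force.

>>> {"method": "step_arm", "body": {"plan": "0 0 0.003 0 1;0 0 0.003 0 1;0 0 0 0 1"}}

```text
time_s: 24.65
position: [0.4199, 0.1218, 0.0571]
eef_rot: [-0.0, -0.013, 1.0, -0.0]
ft_force: [0.2, 0.3, 0.1]
width: 0.0002
gripper_force: 0.0
```

>>> {"method": "step_arm", "body": {"plan": "0 0 0.002 0 1;0 0 0.002 0 1;0 0 0 0 1"}}

```text
time_s: 24.9
position: [0.42, 0.1219, 0.0533]
eef_rot: [-0.0, -0.013, 1.0, -0.0]
ft_force: [-0.3, -0.1, -0.3]
width: 0.0002
gripper_force: 0.0
```

>>> {"method": "step_arm", "body": {"plan": "0 0 0.002 0 1;0 0 0.002 0 1;0 0 0 0 1"}}

```text
time_s: 25.15
position: [0.42, 0.1219, 0.0493]
eef_rot: [-0.0, -0.013, 1.0, -0.0]
ft_force: [0.1, -0.4, -0.1]
width: 0.0002
gripper_force: 0.0
```

>>> {"method": "step_arm", "body": {"plan": "0 0 0.002 0 1;0 0 0.002 0 1;0 0 0 0 1"}}

```text
time_s: 25.4
position: [0.4202, 0.1219, 0.0454]
eef_rot: [0.0, -0.013, 1.0, 0.0]
ft_force: [-0.0, 0.3, 1.6]
width: 0.0003
gripper_force: 0.9
```

>>> {"method": "step_arm", "body": {"plan": "0 0 0.002 0 1;0 0 0.002 0 1;0 0 0 0 1"}}

```text
time_s: 25.65
position: [0.4202, 0.1219, 0.0414]
eef_rot: [-0.0, -0.013, 1.0, 0.0]
ft_force: [-1.3, 0.4, 3.0]
width: -0.0002
gripper_force: 1.5
```

>>> {"method": "step_arm", "body": {"plan": "0 0 0.002 0 1;0 0 0.002 0 1;0 0 0.002 0 1;0 0 0.002 0 1;0 0 0 0 1;0 0 0 0 1"}}

```text
time_s: 26.15
position: [0.4203, 0.1219, 0.0336]
eef_rot: [0.0, -0.013, 1.0, -0.0]
ft_force: [-1.1, 0.0, 4.9]
width: -0.0
gripper_force: 2.6
```

>>> {"method": "step_arm", "body": {"plan": "0 0 0.0015 0 1;-0.003 0 0 0 1;-0.003 0 0 0 1;-0.003 0 0 0 1;-0.003 0 0 0 1;-0.002 0 0 0 1;-0.002 0 0 0 1;-0.002 0 0 0 1"}}

```text
time_s: 26.82
position: [0.4377, 0.1223, 0.032]
eef_rot: [-0.001, -0.013, 1.0, -0.0]
ft_force: [-3.8, -0.2, 5.3]
width: 0.0003
gripper_force: 3.0
```

>>> {"method": "step_arm", "body": {"plan": "-0.002 0 0 0 1;-0.002 0 0 0 1;-0.002 0 0 0 1;-0.002 0 0 0 1"}}

```text
time_s: 27.15
position: [0.4457, 0.1225, 0.0321]
eef_rot: [-0.001, -0.013, 1.0, -0.0]
ft_force: [-4.0, -0.7, 6.0]
width: -0.0002
gripper_force: 3.0
```

>>> {"method": "step_arm", "body": {"plan": "-0.003 0 0 0 1;-0.003 0 0 0 1;-0.004 0 0 0 1;-0.004 0 0 0 1;-0.004 0 0 0 1;-0.004 0 0 0 1;-0.004 0 0 0 1;-0.004 0 0 0 1"}}

```text
time_s: 27.82
position: [0.4757, 0.1232, 0.032]
eef_rot: [-0.001, -0.013, 1.0, -0.0]
ft_force: [-4.0, 0.3, 5.9]
width: -0.0
gripper_force: 3.1
```

>>> {"method": "step_arm", "body": {"plan": "-0.004 0 0 0 1;-0.004 0 0 0 1;-0.004 0 0 0 1;-0.004 0 0 0 1;-0.004 0 0 0 1;-0.004 0 0 0 1;-0.004 0 0 0 1;-0.004 0 0 0 1"}}

```text
time_s: 28.48
position: [0.5077, 0.124, 0.032]
eef_rot: [-0.001, -0.013, 1.0, -0.0]
ft_force: [-3.6, 0.1, 5.7]
width: -0.0001
gripper_force: 3.1
```

Run:
```python
from h import *
a=grab_frame("scene");f=grab_frame("top");w=grab_frame("wrist")
for F in(a,f,w):
    for k in("tube_center","lever_pad","tray_handle"):
        for d in landmark_of(F,k)[:2]: print(k,round(d["p"],2),np.round(d["at"],3))
```

```text
tube_center 0.31 [ 0.591 -0.081  0.108]
tray_handle 0.83 [0.537 0.124 0.113]
tube_center 0.74 [ 0.401 -0.317  0.102]
tube_center 0.48 [0.678 0.125 0.11 ]
lever_pad 0.51 [0.512 0.12  0.072]
lever_pad 0.44 [ 0.548 -0.41   0.011]
tray_handle 0.88 [0.541 0.127 0.11 ]
tray_handle 0.37 [ 0.403 -0.12   0.042]
```

>>> {"method": "step_arm", "body": {"plan": "-0.004 0 0 0 1;-0.004 0 0 0 1;-0.004 0 0 0 1;-0.004 0 0 0 1;-0.004 0 0 0 1;-0.004 0 0 0 1;-0.004 0 0 0 1;-0.004 0 0 0 1"}}

```text
time_s: 29.75
position: [0.5397, 0.1249, 0.0321]
eef_rot: [-0.001, -0.013, 1.0, -0.0]
ft_force: [-4.4, -0.2, 5.6]
width: -0.0004
gripper_force: 3.1
```

>>> {"method": "step_arm", "body": {"plan": "-0.004 0 0 0 1;-0.004 0 0 0 1;-0.004 0 0 0 1;-0.004 0 0 0 1;-0.004 0 0 0 1;-0.004 0 0 0 1;-0.003 0 0 0 1;-0.003 0 0 0 1"}}

```text
time_s: 30.42
position: [0.5698, 0.1256, 0.0321]
eef_rot: [-0.0, -0.013, 1.0, -0.0]
ft_force: [-3.4, -0.7, 6.4]
width: 0.0003
gripper_force: 3.1
```

>>> {"method": "step_arm", "body": {"plan": "-0.002 0 0 0 1;-0.002 0 0 0 1;-0.002 0 0 0 1;-0.0015 0 0 0 1;-0.0015 0 0 0 1;-0.0015 0 0 0 1;-0.0015 0 0 0 1;-0.0015 0 0 0 1"}}

```text
time_s: 31.08
position: [0.5832, 0.1259, 0.0321]
eef_rot: [-0.0, -0.013, 1.0, -0.0]
ft_force: [-2.3, -1.0, 5.2]
width: 0.0
gripper_force: 3.0
```

>>> {"method": "step_arm", "body": {"plan": "-0.0015 0 0 0 1;-0.0015 0 0 0 1;-0.0015 0 0 0 1;-0.0015 0 0 0 1;-0.0015 0 0 0 1;-0.001 0 0 0 1;-0.001 0 0 0 1;-0.001 0 0 0 1"}}

```text
time_s: 31.75
position: [0.5937, 0.1262, 0.0321]
eef_rot: [-0.0, -0.013, 1.0, -0.0]
ft_force: [-2.5, -1.1, 4.7]
width: -0.0
gripper_force: 3.0
```

>>> {"method": "step_arm", "body": {"plan": "-0.0015 0 0 0 1;-0.0015 0 0 0 1;-0.0015 0 0 0 1;-0.0015 0 0 0 1;-0.0015 0 0 0 1;-0.001 0 0 0 1;-0.001 0 0 0 1;-0.001 0 0 0 1"}}

```text
time_s: 32.42
position: [0.603, 0.1266, 0.0322]
eef_rot: [-0.001, -0.013, 1.0, -0.0]
ft_force: [-11.1, 0.3, 13.9]
width: -0.0002
gripper_force: 7.4
```

Run:
```python
from h import *
a=grab_frame("scene");f=grab_frame("top");w=grab_frame("wrist")
for F in(a,f,w):
    for k in("lever_pad","tray_handle"):
        for d in landmark_of(F,k)[:1]: print(k,round(d["p"],2),np.round(d["at"],3))
```

```text
lever_pad 0.57 [0.596 0.124 0.07 ]
tray_handle 0.56 [0.628 0.129 0.11 ]
lever_pad 0.64 [0.595 0.128 0.069]
tray_handle 0.59 [0.627 0.129 0.112]
```

>>> {"method": "step_arm", "body": {"plan": "0 0 -0.003 0 1;0 0 -0.004 0 1;0 0 -0.006 0 1;0 0 -0.008 0 1;0 0 -0.01 0 1;0.004 0 -0.01 0 1;0.006 0 -0.02 0 1;0.01 0 -0.03 0 1"}}

```text
time_s: 33.53
position: [0.5836, 0.1259, 0.1228]
eef_rot: [-0.001, -0.013, 1.0, -0.0]
ft_force: [0.1, 0.3, 0.8]
width: -0.0001
gripper_force: 0.0
```

>>> {"method": "step_arm", "body": {"plan": "0.03 0 -0.03 0 1;0.04 0 -0.01 0 1;0.04 0 0 0 1;0.04 0 0 0 1;0.04 0 0 0 1;0 0 0 0 1;0 0 0 0 1"}}

```text
time_s: 34.12
position: [0.3938, 0.1213, 0.1638]
eef_rot: [0.001, -0.013, 1.0, 0.0]
ft_force: [0.4, 0.6, -0.0]
width: -0.0001
gripper_force: 0.0
```

Run:
```python
from h import *
o=telemetry.get_obs();print(o["position"],o["ft_force"])
a=grab_frame("scene");f=grab_frame("top");w=grab_frame("wrist")
for F in(a,f,w):
    for k in("lever_pad","tray_handle","tube_center","paddle_foot"):
        for d in landmark_of(F,k)[:2]: print(k,round(d["p"],2),np.round(d["at"],3))
cv2.imwrite("pics/s9.png",np.hstack([cv2.resize(f["image"],(400,300)),cv2.resize(w["image"],(400,300))]))
```

```text
[0.39383221 0.12128706 0.16384503] [ 0.42774801  0.62286617 -0.01700842]
paddle_foot 0.89 [ 0.283 -0.294 -0.001]
paddle_foot 0.84 [ 0.294 -0.419  0.002]
lever_pad 0.83 [0.597 0.124 0.088]
tray_handle 0.89 [0.63  0.127 0.109]
paddle_foot 0.89 [ 0.295 -0.422 -0.002]
paddle_foot 0.85 [ 0.284 -0.296 -0.   ]
lever_pad 0.33 [0.466 0.4   0.006]
```

View pics/s9.png

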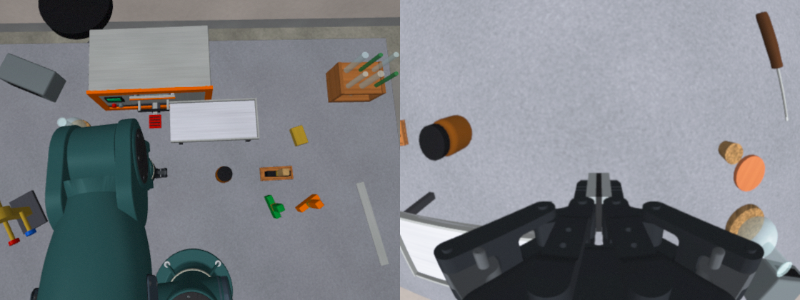

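```bash
python3 -c "
from cell import arm
print(arm.job_done())"
```

```text
the job is handed in; nothing more can be done
None
```

I rolled the tube into the drawer bed with the paddle and stood the paddle back in its rest. I then eased the drawer fully home with the lever held down all the way and handed the job in at about 34 s; no verdict came back.

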